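# Click the filter wheel round to the green filter

### The job

Bring the green filter into the laser beam: with a fingertip, gently push the filter wheel round by its coloured tabs, click by click, whichever way you like, until the green tab stands straight up and the wheel has clicked home there. Push the tabs without pinching them and keep off the filter glass. Lift nothing, do not knock the laser or the power sensor, and leave the loose things where they are.

Things in the scene. Friction and masses are not known exactly. Their poses are not given: they have to be found in the camera images.
- breadboard: black aluminium breadboard, 440 x 200 x 12.7 mm, bolted to the table; carries laser, filter wheel and power sensor in one line. Origin: centre of its underside (table height), straight under the hub of the wheel; +x is the way the beam runs, z up. Place and yaw differ each time
- wheel_hub (a point): centre of the filter wheel, 115 mm above the table over the breadboard's origin. The wheel is an upright black disc, 120 mm diameter, 6 mm thick, in the breadboard's yz plane, turning about its x axis. Six tabs stand out from the rim 60 deg apart, each with a 25 mm aperture 40 mm from the axis. A plate 46 mm wide holds it from the laser's side (-x), 20 to 28 mm from its middle plane, top 138 mm above the table
- filter_wheel (a joint): wheel angle (rad) about the breadboard's +x: positive turns its top towards the breadboard's -y. 0 or any whole turn = green filter in the beam; 1.047 (60 deg) a place; endless both ways. A spring detent pulls it into the nearest notch when let go: some 1.5 N at a tab pushes it out, past half way (30 deg) it falls into the next. Starts in or near one of the other five places
- beam_point (a point): where the laser beam passes the wheel's middle plane: 40 mm straight above the wheel's axis, 155 mm above the table (12 o'clock on the wheel)
- green_filter (a point): centre of the green filter, in the wheel's middle plane, 40 mm from the axis, on the same radius as the green tab
- filters: the five glass filters in the wheel (green, blue, grey, red, yellow; the white place is an open hole), each 25 mm diameter, standing 1 mm proud of both faces of the disc; not to be touched. Origin: the wheel's hub
- laser: laser: silver box 86 x 44 x 36 mm with yellow labels on a black block and a riser plate with four posts, top 173 mm above the table, at the -x end of the breadboard (80 to 200 mm from the wheel); its origin is that of the breadboard
- sensor: power sensor: black disc 44 mm across on a post with a 50 mm square foot, top 177 mm above the table, 125 to 145 mm from the wheel on the +x side; its origin is that of the breadboard
- tab_green: green tab of the wheel: block 22 mm long (radially, out to 80 mm from the axis), 12 mm wide (along the axis), 6 mm thick (along the push), its outer end green. Origin: its middle, 69 mm from the axis; z points outward from the axis, x along the axis. It lies 0 deg past green; that plus the wheel's angle is its angle from straight up, positive towards the breadboard's -y
- tab_blue: blue tab of the wheel: block 22 mm long (radially, out to 80 mm from the axis), 12 mm wide (along the axis), 6 mm thick (along the push), its outer end blue. Origin: its middle, 69 mm from the axis; z points outward from the axis, x along the axis. It lies 60 deg past green; that plus the wheel's angle is its angle from straight up, positive towards the breadboard's -y
- tab_grey: grey tab of the wheel: block 22 mm long (radially, out to 80 mm from the axis), 12 mm wide (along the axis), 6 mm thick (along the push), its outer end grey. Origin: its middle, 69 mm from the axis; z points outward from the axis, x along the axis. It lies 120 deg past green; that plus the wheel's angle is its angle from straight up, positive towards the breadboard's -y
- tab_white: white tab of the wheel (open place, no filter): block 22 mm long (radially, out to 80 mm from the axis), 12 mm wide (along the axis), 6 mm thick (along the push), its outer end white. Origin: its middle, 69 mm from the axis; z points outward from the axis, x along the axis. It lies 180 deg past green; that plus the wheel's angle is its angle from straight up, positive towards the breadboard's -y
- tab_red: red tab of the wheel: block 22 mm long (radially, out to 80 mm from the axis), 12 mm wide (along the axis), 6 mm thick (along the push), its outer end red. Origin: its middle, 69 mm from the axis; z points outward from the axis, x along the axis. It lies 240 deg past green; that plus the wheel's angle is its angle from straight up, positive towards the breadboard's -y
- tab_yellow: yellow tab of the wheel: block 22 mm long (radially, out to 80 mm from the axis), 12 mm wide (along the axis), 6 mm thick (along the push), its outer end yellow. Origin: its middle, 69 mm from the axis; z points outward from the axis, x along the axis. It lies 300 deg past green; that plus the wheel's angle is its angle from straight up, positive towards the breadboard's -y
- lens_mount: small lens in a black ring on a thin post with a round steel foot, 102 mm high, loose on the breadboard. Origin: centre of its underside
- filter_cell: spare round filter cell, 30 mm across, 8 mm high, lying loose on the breadboard. Origin: centre of its underside
- hex_driver: hex driver with red handle, 155 mm long, 20 mm thick, lying loose on the breadboard; its origin is under the front end of the handle, blade along its +x
- blower: black rubber air blower standing on fins, red nozzle up, 68 mm across, 160 mm high, loose on the table. Origin: centre of its underside
- mirror_mount: mirror in a square black mount on a post with a steel foot 60 mm across, 137 mm high, loose on the table. Origin: centre of its underside
- lens_case: white plastic lens case, 60 x 60 x 24 mm, loose on the table. Origin: centre of its underside

How it is judged (in metres and radians):
On the way, in this order (a step that is already met when the one before it is completed fails the run):
1. a tab of the wheel is pushed with the fingers ((contact force between the fingers and tab_green above 0.3 N or contact force between the fingers and tab_blue above 0.3 N or contact force between the fingers and tab_grey above 0.3 N or contact force between the fingers and tab_white above 0.3 N or contact force between the fingers and tab_red above 0.3 N or contact force between the fingers and tab_yellow above 0.3 N)), for 0.04 s.
2. the green filter has clicked into the beam (distance between green_filter and beam_point below 0.003 m and velocity of joint filter_wheel between -0.1 and 0.1 rad/s), for 0.2 s.
At the end, for the whole second after the job is handed in: The green filter's centre is within 3 mm of the beam point (the wheel has clicked home within about 4 deg with the green tab straight up) and the wheel is at rest; every loose thing is within 12 mm of where it stood (all of step 2 and distance of each of lens_mount, filter_cell, hex_driver, blower, mirror_mount, lens_case from where it was at the start of the episode below 0.012 m); the robot touches nothing.
It fails at once if the filter glass is touched (over 0.5 N) (contact force between any of the arm, the fingers and filters above 0.5 N).
It fails at once if a tab is pushed harder than 20 N (contact force between the fingers and tab_green above 20 N or contact force between the fingers and tab_blue above 20 N or contact force between the fingers and tab_grey above 20 N or contact force between the fingers and tab_white above 20 N or contact force between the fingers and tab_red above 20 N or contact force between the fingers and tab_yellow above 20 N).
It fails at once if a tab is taken between the fingers (a tab's middle within 9 mm of the grasp point while the fingers press on it) ((distance between the grasp point and tab_green below 0.009 m and contact force between the fingers and tab_green above 0.3 N) or (distance between the grasp point and tab_blue below 0.009 m and contact force between the fingers and tab_blue above 0.3 N) or (distance between the grasp point and tab_grey below 0.009 m and contact force between the fingers and tab_grey above 0.3 N) or (distance between the grasp point and tab_white below 0.009 m and contact force between the fingers and tab_white above 0.3 N) or (distance between the grasp point and tab_red below 0.009 m and contact force between the fingers and tab_red above 0.3 N) or (distance between the grasp point and tab_yellow below 0.009 m and contact force between the fingers and tab_yellow above 0.3 N)).
It fails at once if the laser or the power sensor is knocked (over 5 N) (contact force between any of the arm, the fingers and laser above 5 N or contact force between any of the arm, the fingers and sensor above 5 N).
It fails at once if a loose thing is moved more than 12 mm or lifted (distance of any of lens_mount, filter_cell, hex_driver, blower, mirror_mount, lens_case from where it was at the start of the episode above 0.012 m).
It also fails if it takes over 48 s, if anything falls off the work surface, if the arm or the gripper's body presses on something with over 40 N, if the wrist force passes 120 N, or if a joint passes its speed limit or range.

### The arm

A 6-joint arm with a two-finger parallel gripper is mounted at the origin on the work surface. World frame = base frame: x ahead of the robot, y to its left, z up, the work surface at z = 0. Lengths are in mm, angles in degrees, forces in N, time in s.
With the tool pointing down it reaches from about 300 to 750 mm from the base axis. Payload 8.5 kg.
Tool frame: the origin (TCP) lies between the finger pads; the fingertips stand 8 mm ahead of it and the grasp point (between the pads) lies 11 mm behind it (robot.nose_length is the distance from the TCP to the fingertips, in mm); z points along the fingers, y is the direction in which the jaws open and shut (so a half turn about z gives the same grasp; the last joint's range is limited). The gripper opens to 88 mm and grips with 3 to 60 N. Pads are 18 mm wide; open, the fingers measure 123 mm over their backs; the gripper's body (75 mm by 187 mm) begins 45 mm behind the grasp point.
Start: joints at [-76.163, 21.807, 74.336, -0, 83.858, -12.336], TCP at [242.585, -493.592, 246.748] pointing down, gripper open.
Joint ranges: [-178.18, 178.18], [-50.72, 133.34], [12.68, 142.11], [-81.47, 261.47], [9.98, 163.14], [-165.26, 165.26]. Speed limits (degrees/s): [136.94, 136.94, 180, 180, 180, 180].

### API

Orientations are given as a 3x3 rotation matrix whose columns are the frame's x, y, z axes.
In Python, from workcell import robot gives the robot as it stands. The module is installed in compiled form; this text tells all that it offers.
- The arm moves only by the tool jog_arm, never from a script. Its argument "plan" is a list of rows, each a list of 5 numbers: the shift along the tool's x, y, z in mm, then the turn about the tool's z in degrees, then the opening, from 0 (shut) to 1 (fully open). In form: [[tx, ty, tz, turn, fingers], ...]. A call has 1 to 5 rows; each row shifts and turns the pose as measured when the row begins, along the tool's axes as they then stand; what a row does not reach is not made up. A row lasts 1/12 s, in which the tool goes at most 41.7 mm and 7.16 degrees, less where a joint would pass 70% of its speed; a pose out of reach is approached as far as the arm can. A call is refused whole if a number of a shift passes 41.7 or a number of a turn 7.16, either way. A call with a gripper value outside its range is refused whole. The fingers move at their own pace and stop on an object; the grip force is fixed at half the most. Time passes only in rows, so rows that do not move let the fingers close. It gives the time, the measured TCP pose, the force and the opening at its end, in the units of the state.
- robot.sense(): the state, without advancing time (a new reading comes with each control period).
- robot.grab_frame(name): name is "scene" or "top" or "wrist"; returns a dict with "frame" (384x512x3 uint8, blue, green, red), "mtx" (3x3 intrinsics, pixels), "cam_to_world" (4x4, takes a point from camera to world coordinates); the wrist camera has in their place "T_tool_cam" (4x4, takes a point from camera to tool coordinates, whose origin is the TCP and whose axes are the flange's). Camera axes: x right, y down, z forward; pixel columns grow to the right and rows downward; lengths in mm; the calibration is good to about 2 mm. A picture is of the moment at which its call begins: read the wrist's pose just before it. There is no depth.
- robot.close_job(): hands the job in, once; it reports no verdict.
The state is a dict: "time_s": time; "joints": joint angles; "qvel": joint speeds; "joint_torque": joint torques, N m; "tcp_pos": TCP position; "tcp_rot": TCP orientation; "force": force on the tool from outside, world axes, zero at the start; "ft_torque": the same for the moment, N m; "gripper_width": opening from 0.0 (shut) to 1.0 (fully open).
Only numpy, scipy, OpenCV 4.12 (cv2) and the standard library are available. Lean on these libraries where they do the work, as an engineer would, in place of code of your own. Each camera call takes 0.05 s, during which the arm holds its last target.

## Working session

There is one attempt and no reset: what is moved stays moved. The work goes in short steps, Python scripts to look and compute and a tool call to move; the robot and the scene stay as the last step left them, time stands still between calls to the robot, and variables do not carry over. Pictures are saved under pics/ and viewed, and the job is handed in when it is done.

Besides the shell and the picture viewer there is one more tool, called after "Call:" by a JSON object that holds its "fn" and its "kwargs", one argument or row to a line. jog_arm: Moves the arm, as the interface text tells. Its arguments: {"type":"object","properties":{"plan":{"type":"array","items":{"type":"array","items":{"type":"number"}}}},"required":["plan"]}

```bash
mkdir -p pics; python3 - <<'E'
from workcell import robot
import cv2,numpy as np
s=robot.sense();print(s)
for n in("scene","top"):
    f=robot.grab_frame(n);cv2.imwrite(f"pics/{n}0.png",f["frame"]);print(n,f["mtx"].tolist(),f["cam_to_world"].round(4).tolist())
    np.savez(f"{n}.npz",K=f["mtx"],T=f["cam_to_world"])
f=robot.grab_frame("wrist");cv2.imwrite("pics/wrist0.png",f["frame"]);print(f["mtx"].tolist(),f["T_tool_cam"].round(4).tolist())
E
```

```text
{'time_s': 0.0, 'joints': array([-7.61656379e+01,  2.18405593e+01,  7.43818559e+01,  9.11031979e-05,
        8.38587775e+01, -1.23358985e+01]), 'qvel': array([ 0.05739324,  0.08738885,  0.08414707,  0.01656972, -0.07633914,
        0.08731111]), 'joint_torque': array([ 1.67543429e-03, -4.37916005e+01, -2.24553180e+01,  7.14328070e-02,
        3.52011330e-02, -1.19907327e-04]), 'tcp_pos': array([ 242.5068059 , -493.36571694,  246.15886014]), 'tcp_rot': array([[ 8.97487540e-01,  4.41039684e-01, -3.37311482e-04],
       [ 4.41039708e-01, -8.97486536e-01,  1.37635116e-03],
       [ 3.04292966e-04, -1.38402577e-03, -9.99998996e-01]]), 'force': array([ 0.20504827, -0.45851409,  0.30231256]), 'ft_torque': array([ 0.03094508, -0.00574522, -0.03891551]), 'gripper_width': 1.0035840792456863}
scene [[392.5727250636708, 0.0, 249.27973570703932], [0.0, 392.5727250636708, 191.23392040430016], [0.0, 0.0, 1.0]] [[0.6707, 0.5776, -0.4653, 1133.6388], [0.7415, -0.5066, 0.44, -546.4924], [0.0184, -0.6401, -0.768, 1078.2534], [0.0, 0.0, 0.0, 1.0]]
top [[486.29019731353327, 0.0, 248.34469060019174], [0.0, 486.29019731353327, 187.36697486042968], [0.0, 0.0, 1.0]] [[0.0024, -0.9928, 0.12, 383.7051], [-0.9998, -0.0049, -0.0211, -0.5961], [0.0216, -0.1199, -0.9926, 1495.4202], [0.0, 0.0, 0.0, 1.0]]
[[315.7679738756426, 0.0, 251.41995569061152], [0.0, 315.7679738756426, 189.95934892238157], [0.0, 0.0, 1.0]] [[-0.0005, -0.9494, -0.3142, 82.4664], [1.0, -0.0002, -0.0009, -0.0351], [0.0008, -0.3142, 0.9494, -137.4953], [0.0, 0.0, 0.0, 1.0]]
```

View pics/scene0.png

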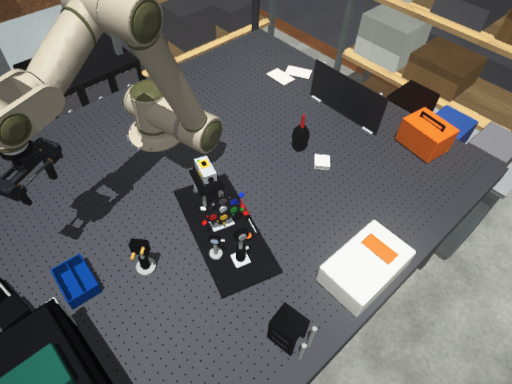

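View pics/top0.png

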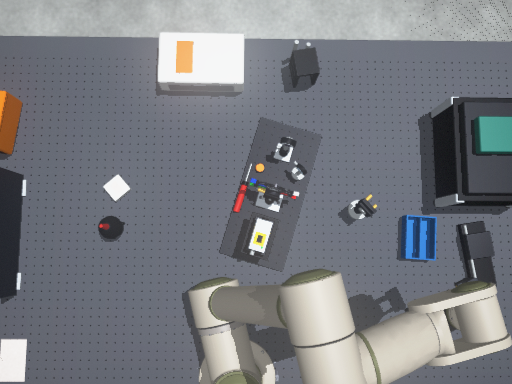

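View pics/wrist0.png

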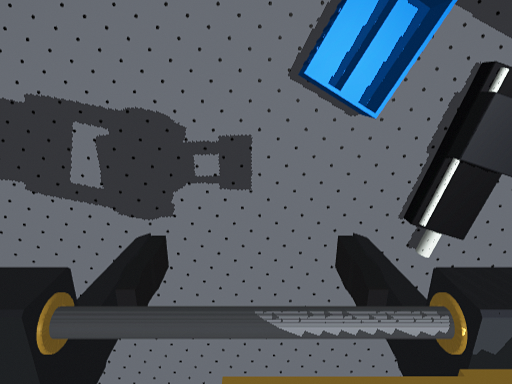

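```bash
python3 - <<'E'
import cv2
a=cv2.imread("pics/top0.png")[105:285,205:335];cv2.imwrite("pics/t1.png",cv2.resize(a,None,fx=4.4/1.35,fy=4.4/1.35,interpolation=cv2.INTER_CUBIC))
a=cv2.imread("pics/scene0.png")[150:275,170:290];cv2.imwrite("pics/s1.png",cv2.resize(a,None,fx=4.6,fy=4.6,interpolation=cv2.INTER_CUBIC))
E
```

```text
(no output)
```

View pics/t1.png

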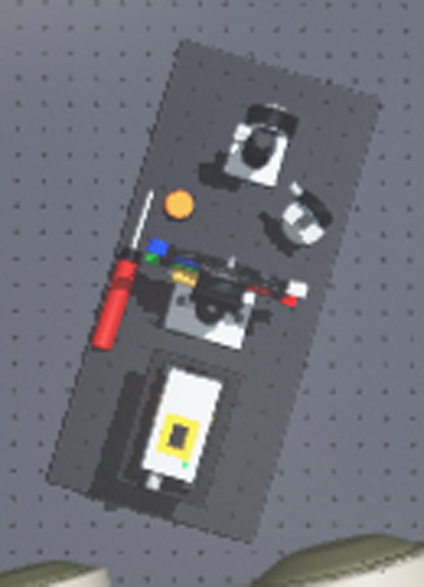

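View pics/s1.png

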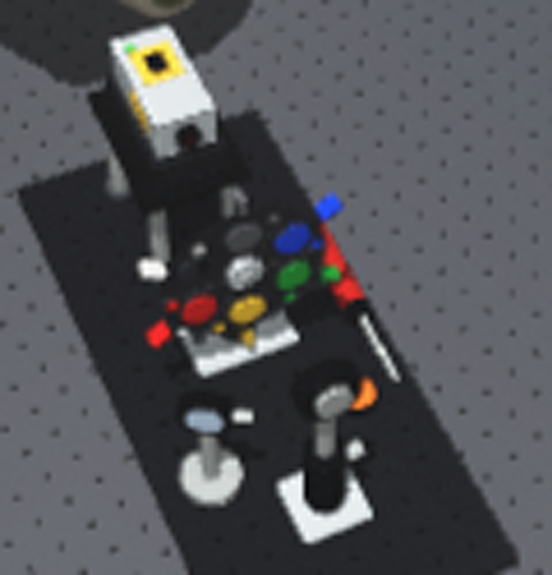

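```bash
cat > h.py <<'E'
import numpy as np,cv2
C={n:np.load(f"{n}.npz") for n in("scene","top")}
def ray(n,u,v,z):
    K,T=C[n]["K"],C[n]["T"];d=T[:3,:3]@np.linalg.inv(K)@[u,v,1];o=T[:3,3];return o+d*(z-o[2])/d[2]
def proj(n,p):
    K,T=C[n]["K"],C[n]["T"];c=T[:3,:3].T@(np.asarray(p,float)-T[:3,3]);q=K@c;return q[:2]/q[2]
E
python3 - <<'E'
from h import *
k=4.4/1.35
P=np.array([ray("top",205+x/k,105+y/k,12.7)[:2] for x,y in[(182,40),(382,102),(252,543),(47,483)]])
print(P.round(1))
print([np.linalg.norm(P[i]-P[(i+1)%4]).round(1) for i in range(4)])
c=P.mean(0);d=(P[0]+P[1]-P[2]-P[3]);yaw=np.arctan2(d[1],d[0]);print(c,np.degrees(yaw))
ex=np.array([np.cos(yaw),np.sin(yaw),0]);ey=np.array([-ex[1],ex[0],0]);hub=np.array([*c,115])
np.savez("bb.npz",c=c,yaw=yaw)
for a in(-120,-110,-130):
  im={n:cv2.imread(f"pics/{n}0.png") for n in C}
  for nm,o in dict(green=0,blue=60,grey=120,white=180,red=240,yellow=300).items():
    t=np.radians(o+a);p=hub+77*(np.cos(t)*np.array([0,0,1])-np.sin(t)*ey)
    q=proj("scene",p);r=proj("top",p)
    print(a,nm,"s1",((q-[170,150])*4.6).round(),"t1",((r-[205,105])*k).round())
E
```

```text
[[ 784.   -70.7]
 [ 724.7 -262.4]
 [ 307.7 -135.2]
 [ 362.3   54.7]]
[np.float64(200.6), np.float64(435.9), np.float64(197.6), np.float64(439.9)]
[ 544.67163117 -103.39591307] -16.768726472742532
-120 green s1 [329. 269.] t1 [151. 259.]
-120 blue s1 [330. 199.] t1 [153. 248.]
-120 grey s1 [235. 194.] t1 [232. 265.]
-120 white s1 [141. 265.] t1 [303. 293.]
-120 red s1 [150. 335.] t1 [293. 302.]
-120 yellow s1 [243. 334.] t1 [219. 285.]
-110 green s1 [337. 256.] t1 [145. 255.]
-110 blue s1 [319. 192.] t1 [163. 249.]
-110 grey s1 [215. 202.] t1 [247. 270.]
-110 white s1 [134. 280.] t1 [308. 296.]
-110 red s1 [162. 340.] t1 [283. 301.]
-110 yellow s1 [260. 326.] t1 [205. 281.]
-130 green s1 [319. 282.] t1 [159. 263.]
-130 blue s1 [337. 208.] t1 [147. 248.]
-130 grey s1 [254. 188.] t1 [216. 260.]
-130 white s1 [151. 251.] t1 [296. 289.]
-130 red s1 [140. 327.] t1 [300. 302.]
-130 yellow s1 [225. 339.] t1 [233. 289.]
```

Call:
{"fn": "jog_arm", "kwargs": {
  "plan": [
    [30,-15,0,0,0],
    [30,-15,0,0,0],
    [30,-15,0,0,0],
    [30,-15,0,0,0],
    [30,-15,0,0,0]
  ]
}}

```text
time_s: 0.57
tcp_pos: [344.0, -359.6, 243.9]
tcp_rot: [[0.902, 0.432, -0.002], [0.432, -0.902, 0.003], [-0.001, -0.004, -1.0]]
force: [0.7, 0.2, 0.5]
gripper_width: 0.648
```

Call:
{"fn": "jog_arm", "kwargs": {
  "plan": [
    [30,-15,0,0,0],
    [30,-15,0,0,0],
    [30,-15,0,0,0],
    [30,-15,0,0,0],
    [30,-15,0,0,0]
  ]
}}

```text
time_s: 0.98
tcp_pos: [450.2, -219.4, 243.6]
tcp_rot: [[0.902, 0.431, -0.003], [0.431, -0.902, 0.005], [-0.001, -0.006, -1.0]]
force: [0.6, -0.1, 0.1]
gripper_width: 0.27
```

Call:
{"fn": "jog_arm", "kwargs": {
  "plan": [
    [0,0,0,-7,0],
    [0,0,0,-7,0],
    [0,0,0,-7,0],
    [0,0,0,-7,0],
    [0,0,0,-7,0]
  ]
}}

```text
time_s: 1.4
tcp_pos: [453.6, -211.8, 242.6]
tcp_rot: [[0.478, 0.878, -0.005], [0.878, -0.478, 0.007], [0.004, -0.008, -1.0]]
force: [0.0, -0.1, 0.1]
gripper_width: 0.002
```

Call:
{"fn": "jog_arm", "kwargs": {
  "plan": [
    [0,0,0,-6,0],
    [0,0,0,-6,0],
    [0,0,0,0,0]
  ]
}}

```text
time_s: 1.65
tcp_pos: [453.5, -211.4, 242.0]
tcp_rot: [[0.269, 0.963, -0.006], [0.963, -0.269, 0.008], [0.006, -0.008, -1.0]]
force: [0.2, 0.1, 0.0]
gripper_width: 0.006
```

```bash
cat >> h.py <<'E'
def st():
    from workcell import robot
    b=np.load("bb.npz");c,y=b["c"],float(b["yaw"]);s=robot.sense()
    R=np.array([[np.cos(y),np.sin(y),0],[-np.sin(y),np.cos(y),0],[0,0,1]])
    print("t",s["time_s"],"tcp",s["tcp_pos"].round(1),"F",s["force"].round(2),"q",s["joints"].round(0))
    pb=R@(s["tcp_pos"]-[*c,0]);print("bb",pb.round(1),"F_bb",(R@s["force"]).round(2));print("toolrot in bb",(R@s["tcp_rot"]).round(3).tolist())
    for tgt in((0,30,pb[2]),(0,30,189)): print(tgt,"tool shift",((R@s["tcp_rot"]).T@(np.array(tgt)-pb)).round(1))
E
python3 -c "
from h import *;st()"
```

```text
t 1.65 tcp [ 453.5 -211.4  242. ] F [0.21 0.12 0.  ] q [-39.  17.  82.   0.  81. -23.]
bb [ -56.2 -129.7  242. ] F_bb [0.16 0.17 0.  ]
toolrot in bb [[-0.02, 1.0, -0.008], [1.0, 0.02, 0.006], [0.006, -0.008, -1.0]]
(0, 30, np.float64(241.97575759877523)) tool shift [158.5  59.4   0.5]
(0, 30, 189) tool shift [158.2  59.8  53.5]
```

Call:
{"fn": "jog_arm", "kwargs": {
  "plan": [
    [32,12,-1,0,0],
    [32,12,-1,0,0],
    [32,12,-1,0,0],
    [32,12,-1,0,0],
    [32,12,-1,0,0]
  ]
}}

```text
time_s: 2.07
tcp_pos: [556.6, -74.3, 246.8]
tcp_rot: [[0.297, 0.955, -0.008], [0.955, -0.297, 0.008], [0.005, -0.01, -1.0]]
force: [1.5, -0.1, 0.1]
gripper_width: 0.002
```

```bash
python3 - <<'E'
from h import *;st()
from workcell import robot
s=robot.sense();f=robot.grab_frame("wrist");cv2.imwrite("pics/w1.png",f["frame"])
a=robot.grab_frame("scene")["frame"][110:275,150:310];cv2.imwrite("pics/s2.png",cv2.resize(a,None,fx=3.6,fy=3.6,interpolation=cv2.INTER_CUBIC))
E
```

```text
t 2.0667 tcp [556.6 -74.3 246.8] F [ 1.46 -0.09  0.07] q [-20.  23.  72.   0.  85.  -3.]
bb [  3.   31.3 246.8] F_bb [1.42 0.33 0.07]
toolrot in bb [[0.008, 1.0, -0.01], [1.0, -0.008, 0.005], [0.005, -0.01, -1.0]]
(0, 30, np.float64(246.826551586624)) tool shift [-1.4 -3.   0. ]
(0, 30, 189) tool shift [-1.7 -2.4 57.8]
```

View pics/w1.png

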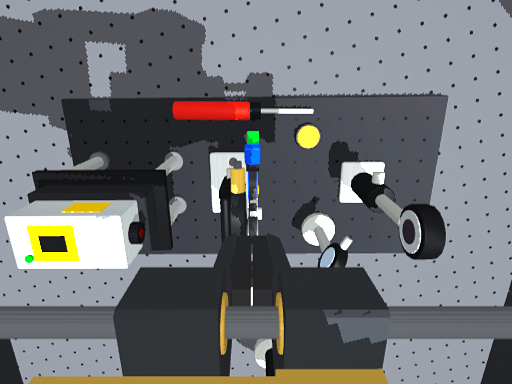

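View pics/s2.png

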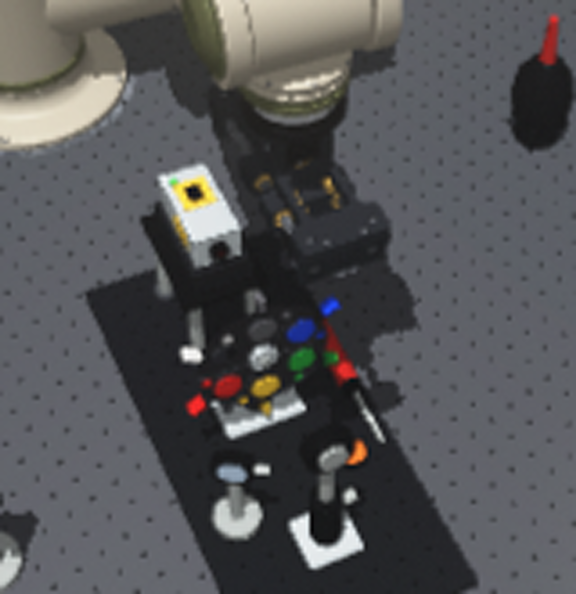

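Call:
{"fn": "jog_arm", "kwargs": {
  "plan": [
    [0,-1,15,0,0],
    [0,-1,15,0,0],
    [0,0,15,0,0],
    [0,0,9,0,0],
    [0,0,0,0,0]
  ]
}}

```text
time_s: 2.58
tcp_pos: [555.0, -71.2, 190.2]
tcp_rot: [[0.302, 0.953, -0.008], [0.953, -0.302, 0.008], [0.005, -0.01, -1.0]]
force: [0.5, -0.3, 0.2]
gripper_width: 0.001
```

```bash
python3 - <<'E'
from h import *;st()
from workcell import robot
s=robot.sense();f=robot.grab_frame("wrist");cv2.imwrite("pics/w2.png",f["frame"])
E
```

```text
t 2.5833 tcp [555.  -71.2 190.2] F [ 0.53 -0.27  0.24] q [-20.  26.  78.   0.  77.  -2.]
bb [  0.6  33.8 190.2] F_bb [ 0.59 -0.1   0.24]
toolrot in bb [[0.014, 1.0, -0.01], [1.0, -0.014, 0.005], [0.005, -0.01, -1.0]]
(0, 30, np.float64(190.19763630963277)) tool shift [-3.8 -0.6 -0. ]
(0, 30, 189) tool shift [-3.8 -0.5  1.2]
```

View pics/w2.png

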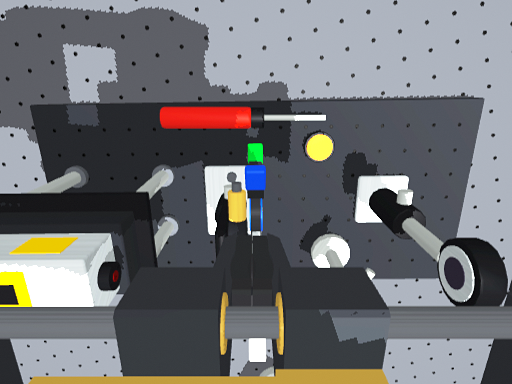

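Call:
{"fn": "jog_arm", "kwargs": {
  "plan": [
    [-5,0,1,0,0],
    [-5,0,1,0,0],
    [-4,0,0.5,0,0],
    [-4,0,0,0,0],
    [-4,0,0,0,0]
  ]
}}

```text
time_s: 3.05
tcp_pos: [548.7, -95.1, 191.1]
tcp_rot: [[0.305, 0.952, -0.003], [0.952, -0.305, 0.006], [0.005, -0.004, -1.0]]
force: [0.5, 0.9, -1.3]
gripper_width: 0.005
```

Call:
{"fn": "jog_arm", "kwargs": {
  "plan": [
    [-4,0,0,0,0],
    [-4,0,0,0,0],
    [-4,0,0,0,0],
    [-4,0,0,0,0],
    [-4,0,0,0,0]
  ]
}}

```text
time_s: 3.47
tcp_pos: [542.2, -116.3, 191.6]
tcp_rot: [[0.305, 0.952, -0.001], [0.952, -0.305, 0.006], [0.006, -0.003, -1.0]]
force: [1.1, 0.5, -0.6]
gripper_width: 0.004
```

```bash
python3 - <<'E'
from h import *;st()
from workcell import robot
s=robot.sense();f=robot.grab_frame("wrist");cv2.imwrite("pics/w3.png",f["frame"])
a=robot.grab_frame("scene")["frame"][150:275,170:290];cv2.imwrite("pics/s3.png",cv2.resize(a,None,fx=4.6,fy=4.6,interpolation=cv2.INTER_CUBIC))
E
```

```text
t 3.4667 tcp [ 542.2 -116.3  191.6] F [ 1.09  0.51 -0.59] q [-24.  25.  79.   0.  76.  -7.]
bb [  1.3 -13.1 191.6] F_bb [ 0.9   0.81 -0.59]
toolrot in bb [[0.018, 1.0, -0.003], [1.0, -0.018, 0.006], [0.006, -0.003, -1.0]]
(0, 30, np.float64(191.55832964566935)) tool shift [43.  -2.1  0.2]
(0, 30, 189) tool shift [43.  -2.1  2.8]
```

View pics/s3.png

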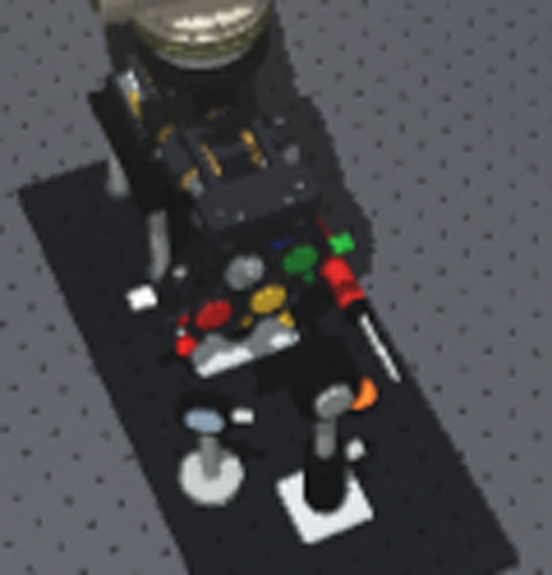

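Call:
{"fn": "jog_arm", "kwargs": {
  "plan": [
    [-3,-1,1.5,0,0],
    [-3,-1,1.5,0,0],
    [-3,0,1,0,0],
    [-3,0,1,0,0],
    [-3,0,0,0,0]
  ]
}}

```text
time_s: 3.98
tcp_pos: [536.6, -131.3, 186.2]
tcp_rot: [[0.305, 0.952, 0.003], [0.952, -0.305, 0.005], [0.006, 0.001, -1.0]]
force: [2.4, 1.0, -1.3]
gripper_width: 0.005
```

```bash
python3 - <<'E'
from h import *;st()
from workcell import robot
a=robot.grab_frame("scene")["frame"][150:275,170:290];cv2.imwrite("pics/s4.png",cv2.resize(a,None,fx=4.6,fy=4.6,interpolation=cv2.INTER_CUBIC))
E
```

```text
t 3.9833 tcp [ 536.6 -131.3  186.2] F [ 2.44  0.95 -1.3 ] q [-26.  25.  80.   0.  75.  -8.]
bb [  0.3 -29.1 186.2] F_bb [ 2.06  1.62 -1.3 ]
toolrot in bb [[0.018, 1.0, 0.001], [1.0, -0.018, 0.006], [0.006, 0.001, -1.0]]
(0, 30, np.float64(186.2472127202936)) tool shift [59.1 -1.3  0.3]
(0, 30, 189) tool shift [59.1 -1.3 -2.4]
```

View pics/s4.png

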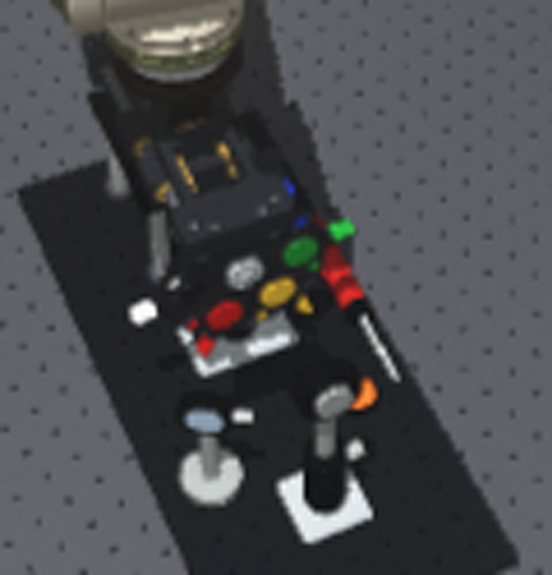

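Call:
{"fn": "jog_arm", "kwargs": {
  "plan": [
    [-3,0,0,0,0],
    [-3,0,0,0,0],
    [-3,0,0,0,0],
    [0,0,0,0,0],
    [0,0,0,0,0]
  ]
}}

```text
time_s: 4.45
tcp_pos: [532.3, -141.6, 186.1]
tcp_rot: [[0.306, 0.952, -0.0], [0.952, -0.306, 0.005], [0.005, -0.002, -1.0]]
force: [-0.7, 0.8, 0.1]
gripper_width: 0.005
```

```bash
python3 - <<'E'
from h import *;st()
from workcell import robot
a=robot.grab_frame("scene")["frame"][150:275,170:290];cv2.imwrite("pics/s5.png",cv2.resize(a,None,fx=4.6,fy=4.6,interpolation=cv2.INTER_CUBIC))
cv2.imwrite("pics/w5.png",robot.grab_frame("wrist")["frame"])
E
```

```text
t 4.45 tcp [ 532.3 -141.6  186.1] F [-0.66  0.84  0.15] q [-27.  25.  80.   0.  75. -10.]
bb [ -0.8 -40.1 186.1] F_bb [-0.88  0.61  0.15]
toolrot in bb [[0.018, 1.0, -0.002], [1.0, -0.018, 0.005], [0.005, -0.002, -1.0]]
(0, 30, np.float64(186.11417823053895)) tool shift [70.1 -0.5  0.3]
(0, 30, 189) tool shift [70.1 -0.5 -2.6]
```

View pics/s5.png

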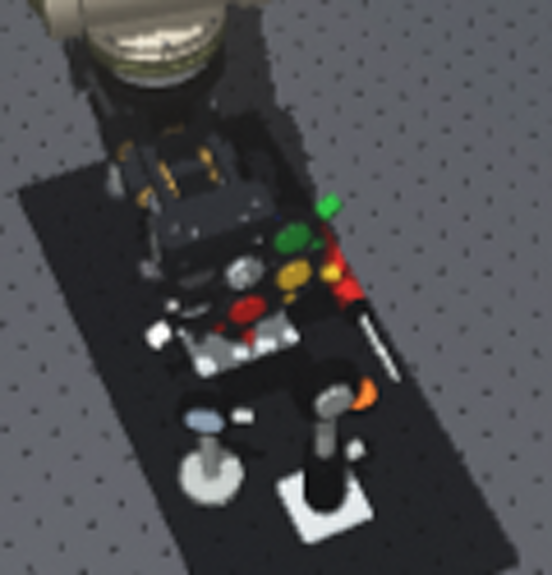

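View pics/w5.png

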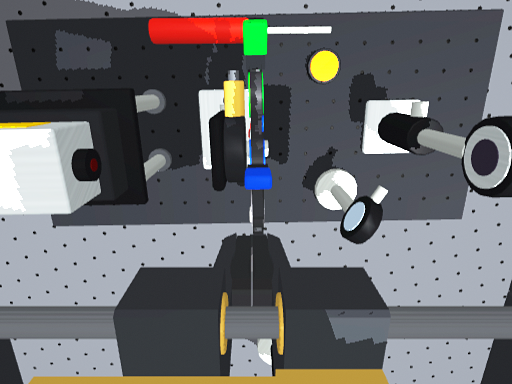

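Call:
{"fn": "jog_arm", "kwargs": {
  "plan": [
    [0,1,-20,0,0],
    [0,1,-20,0,0],
    [0,1,0,0,0],
    [24,0,0,0,0],
    [24,0,0,0,0]
  ]
}}

```text
time_s: 4.97
tcp_pos: [549.2, -98.5, 226.6]
tcp_rot: [[0.31, 0.951, -0.002], [0.951, -0.31, 0.005], [0.004, -0.004, -1.0]]
force: [0.1, -0.5, -0.3]
gripper_width: 0.004
```

Call:
{"fn": "jog_arm", "kwargs": {
  "plan": [
    [20,0,0,0,0],
    [0,0,0,0,0],
    [0,0,0,0,0]
  ]
}}

```text
time_s: 5.22
tcp_pos: [555.8, -75.3, 224.6]
tcp_rot: [[0.307, 0.952, -0.004], [0.952, -0.307, 0.006], [0.004, -0.006, -1.0]]
force: [-0.1, -0.9, 0.2]
gripper_width: 0.007
```

```bash
python3 - <<'E'
from h import *;st()
E
```

```text
t 5.2167 tcp [555.8 -75.3 224.6] F [-0.1  -0.95  0.17] q [-20.  24.  75.   0.  82.  -2.]
bb [  2.5  30.1 224.6] F_bb [ 0.17 -0.94  0.17]
toolrot in bb [[0.019, 1.0, -0.005], [1.0, -0.019, 0.004], [0.004, -0.006, -1.0]]
(0, 30, np.float64(224.61898682512845)) tool shift [-0.1 -2.5  0. ]
(0, 30, 189) tool shift [-0.3 -2.3 35.6]
```

Call:
{"fn": "jog_arm", "kwargs": {
  "plan": [
    [0,0,14,0,0],
    [0,0,14,0,0],
    [0,0,8,0,0],
    [0,0,0,0,0],
    [0,0,0,0,0]
  ]
}}

```text
time_s: 5.63
tcp_pos: [554.6, -77.6, 185.7]
tcp_rot: [[0.308, 0.951, -0.006], [0.951, -0.308, 0.005], [0.003, -0.007, -1.0]]
force: [1.2, 0.2, 0.6]
gripper_width: 0.004
```

Call:
{"fn": "jog_arm", "kwargs": {
  "plan": [
    [-4,0,0,0,0],
    [-4,0,0,0,0],
    [-4,0,0,0,0],
    [-4,0,0.5,0,0],
    [-4,0,0.5,0,0]
  ]
}}

```text
time_s: 6.05
tcp_pos: [548.4, -98.9, 186.5]
tcp_rot: [[0.308, 0.951, -0.003], [0.951, -0.308, 0.005], [0.004, -0.004, -1.0]]
force: [-0.0, 1.8, 0.6]
gripper_width: 0.008
```

```bash
python3 - <<'E'
from h import *;st()
E
```

```text
t 6.05 tcp [548.4 -98.9 186.5] F [-0.03  1.83  0.59] q [-22.  25.  79.   0.  76.  -5.]
bb [  2.3   5.3 186.5] F_bb [-0.56  1.74  0.59]
toolrot in bb [[0.021, 1.0, -0.004], [1.0, -0.021, 0.004], [0.004, -0.004, -1.0]]
(0, 30, np.float64(186.53879006506082)) tool shift [24.6 -2.8  0.1]
(0, 30, 189) tool shift [24.6 -2.8 -2.4]
```

Contact established. I'll push on about 45 mm.

Call:
{"fn": "jog_arm", "kwargs": {
  "plan": [
    [-4,0,0,0,0],
    [-4,0,0,0,0],
    [-4,0,0,0,0],
    [-4,0,0,0,0],
    [-4,0,0,0,0]
  ]
}}

```text
time_s: 6.47
tcp_pos: [541.6, -120.2, 186.7]
tcp_rot: [[0.309, 0.951, -0.002], [0.951, -0.309, 0.005], [0.004, -0.003, -1.0]]
force: [0.1, 0.7, 0.0]
gripper_width: 0.004
```

Call:
{"fn": "jog_arm", "kwargs": {
  "plan": [
    [-3,0,0.5,0,0],
    [-3,0,0.5,0,0],
    [-3,0,0,0,0],
    [-3,0,0,0,0],
    [0,0,0,0,0]
  ]
}}

```text
time_s: 6.88
tcp_pos: [537.2, -134.1, 185.6]
tcp_rot: [[0.309, 0.951, -0.002], [0.951, -0.309, 0.004], [0.003, -0.003, -1.0]]
force: [0.1, 0.1, 0.2]
gripper_width: 0.007
```

```bash
python3 - <<'E'
from h import *;st()
E
```

```text
t 6.8833 tcp [ 537.2 -134.1  185.6] F [0.09 0.08 0.22] q [-26.  25.  79.   0.  76.  -8.]
bb [  1.7 -31.6 185.6] F_bb [0.07 0.11 0.22]
toolrot in bb [[0.022, 1.0, -0.003], [1.0, -0.022, 0.003], [0.003, -0.003, -1.0]]
(0, 30, np.float64(185.6478412244735)) tool shift [61.5 -3.1  0.2]
(0, 30, 189) tool shift [61.5 -3.1 -3.2]
```

Call:
{"fn": "jog_arm", "kwargs": {
  "plan": [
    [-3,0,0,0,0],
    [-3,0,0,0,0],
    [-3,0,0,0,0],
    [0,0,0,0,0],
    [0,0,0,0,0]
  ]
}}

```text
time_s: 7.3
tcp_pos: [534.1, -143.7, 185.7]
tcp_rot: [[0.309, 0.951, -0.002], [0.951, -0.309, 0.004], [0.003, -0.003, -1.0]]
force: [0.3, -0.6, 0.0]
gripper_width: 0.005
```

```bash
python3 - <<'E'
from h import *;st()
from workcell import robot
a=robot.grab_frame("scene")["frame"][150:275,170:290];cv2.imwrite("pics/s6.png",cv2.resize(a,None,fx=4.6,fy=4.6,interpolation=cv2.INTER_CUBIC))
cv2.imwrite("pics/w6.png",robot.grab_frame("wrist")["frame"])
E
```

```text
t 7.3 tcp [ 534.1 -143.7  185.7] F [ 0.28 -0.56  0.01] q [-27.  25.  80.   0.  75.  -9.]
bb [  1.5 -41.6 185.7] F_bb [ 0.43 -0.46  0.01]
toolrot in bb [[0.022, 1.0, -0.003], [1.0, -0.022, 0.003], [0.003, -0.003, -1.0]]
(0, 30, np.float64(185.6556046700912)) tool shift [71.6 -3.1  0.2]
(0, 30, 189) tool shift [71.6 -3.1 -3.1]
```

View pics/s6.png

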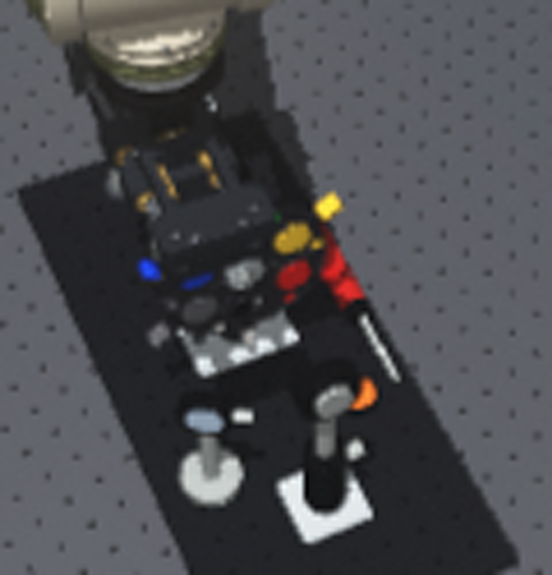

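View pics/w6.png

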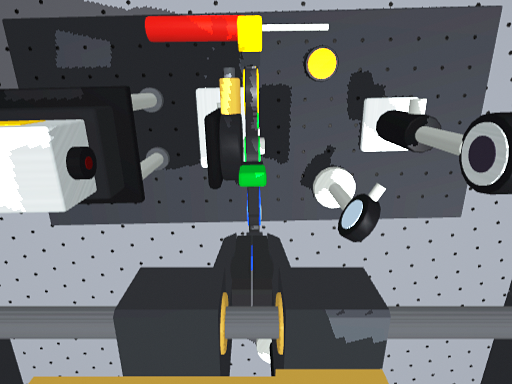

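The picture shows green on top (wrist 253,176), yellow at the +y side and blue at the −y side. That means the wheel has clicked into place. I'll lift straight up and check from a distance.

Call:
{"fn": "jog_arm", "kwargs": {
  "plan": [
    [0,0,-20,0,0],
    [0,0,-30,0,0],
    [0,0,-30,0,0],
    [-20,0,-20,0,0],
    [-30,0,0,0,0]
  ]
}}

```text
time_s: 7.82
tcp_pos: [519.1, -187.9, 288.5]
tcp_rot: [[0.303, 0.953, -0.006], [0.953, -0.303, 0.006], [0.004, -0.008, -1.0]]
force: [0.5, -0.0, -0.0]
gripper_width: 0.005
```

Call:
{"fn": "jog_arm", "kwargs": {
  "plan": [
    [-35,0,0,0,0],
    [-35,0,0,0,0],
    [-20,0,0,0,0],
    [0,0,0,0,0],
    [0,0,0,0,0]
  ]
}}

```text
time_s: 8.23
tcp_pos: [489.8, -280.2, 290.3]
tcp_rot: [[0.304, 0.953, -0.003], [0.953, -0.304, 0.003], [0.002, -0.003, -1.0]]
force: [1.3, 0.4, 0.2]
gripper_width: 0.005
```

```bash
python3 - <<'E'
from h import *;st()
from workcell import robot
a=robot.grab_frame("scene")["frame"][150:275,170:290];cv2.imwrite("pics/s7.png",cv2.resize(a,None,fx=4.6,fy=4.6,interpolation=cv2.INTER_CUBIC))
f=robot.grab_frame("top")["frame"];cv2.imwrite("pics/t7.png",cv2.resize(f[105:285,205:335],None,fx=3.26,fy=3.26,interpolation=cv2.INTER_CUBIC))
E
```

```text
t 8.2333 tcp [ 489.8 -280.2  290.3] F [1.32 0.44 0.19] q [-42.  22.  67.   0.  91. -24.]
bb [  -1.6 -185.1  290.3] F_bb [1.13 0.81 0.19]
toolrot in bb [[0.016, 1.0, -0.003], [1.0, -0.016, 0.002], [0.002, -0.003, -1.0]]
(0, 30, np.float64(290.31709088552344)) tool shift [215.1  -2.    0.4]
(0, 30, 189) tool shift [214.9  -1.6 101.7]
```

View pics/s7.png

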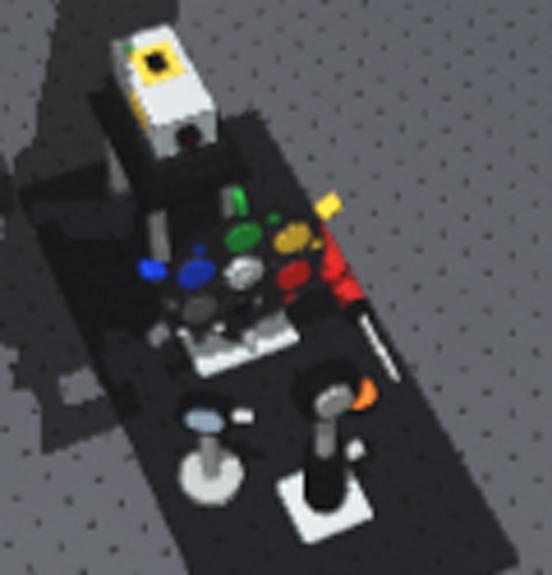

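View pics/t7.png

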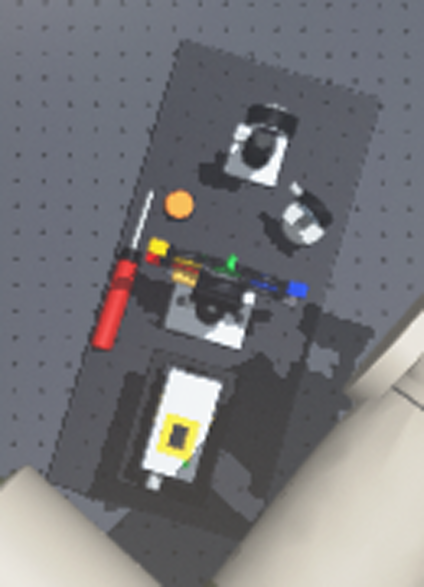

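```bash
python3 -c "
from workcell import robot
print(robot.close_job())"
```

```text
the job is handed in; nothing more can be done
None
```

The green filter is now in the beam. With the gripper shut, I pushed the grey tab and then the blue tab from the +y side towards −y. The wheel clicked once each time, 120° in all. Then I lifted clear and handed the job in after about 8 s of robot time.

- **Wheel position:** In the last scene and top pictures the green tab stands straight up, with yellow and blue on either side. They sit at the same pixels the tabs in those places had in the first pictures, so the wheel looks clicked home. I judged this by eye at about 2–3 mm per pixel. The wheel angle itself was not read, so the 3 mm limit is not confirmed by a direct measurement.
- **Forces:** The wrist forces I read during the pushes stayed below about 3.5 N. They were read between moves, so a short peak could have been missed.
- **Loose things:** The lens mount, filter cell and hex driver are where they were at the start. I did not look again at the blower, mirror mount and lens case, but the fingertips stayed about 178 mm or more above the table, higher than any of them.
- **Arm:** It ended about 185 mm to the side of the wheel and about 280 mm up, clear of everything.
- **Small disagreement:** In the wrist picture after the first click the fingers sat a few pixels to the laser's side of the wheel. I moved them about 3 mm along the beam before the second push.

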